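# Change the stake in a metalsmith's stake holder and set the dish on it

### The job

Draw the T-stake out of the iron stake holder and stand it in the free hole of the wooden rack. Then take the domed stake (not the flat-topped one) from the rack, turn it so that its square shank matches the holder's square hole and lower it through, without letting it drop, until its shoulder sits fully home. Last, set the copper dish, mouth down as it lies, centred and level on the dome ready for hammering; leave everything else where it is.

Things in the scene. Friction and masses are not known exactly. Their poses are not given: they have to be found in the camera images.
- holder: Dark cast-iron stake holder, fixed to the bench; place and yaw vary. Foot 150 x 130 x 14 mm, two cheeks, and a top block 84 (x) x 76 (y) x 40 mm, flat top 100 mm above the bench, with a vertical 22 x 22 mm square hole right through its middle (open space below it, 46 mm to the foot). Origin: middle of the underside, on the hole's axis; z up; sides of hole and block run along its x and y.
- holder_hole (a point): Centre of the mouth of the holder's square hole, level with the top of its block (100 mm above the bench).
- rack: Wooden stake rack, fixed; place, yaw and side vary (it may be left with the holder right, or the reverse). Board 310 (x) x 84 (y) x 28 mm on two ends, flat top 100 mm above the bench, three round 31 mm through holes along its x at -105, 0, +105 mm, open below. A stake hangs by its shoulder at any yaw. Domed and flat stake are at 0 and +105, either way round. Origin: middle of the underside; z up.
- rack_free (a point): Centre of the mouth of the rack's free hole (the one at x = -105 mm), level with the board's top, 100 mm above the bench.
- t_stake: Steel T-stake (0.7 kg), home in the holder at the start. Origin: centre of the shoulder's underside; z up. Below: 20 x 20 mm square shank 70 mm long, sides along x and y, last 14 mm tapering to 15 x 15. Above: shoulder 40 x 40 mm (z 0 to 12), neck 24 x 24 mm (z 12 to 26), crossbar 104 mm along x, 24 mm wide along y (z 26 to 48 mm), to be gripped at its middle.
- dome_stake: Steel domed stake (0.75 kg), in the rack, turned up to 40 degrees from it. Origin: centre of the shoulder's underside; z up. Below: the same square, taper-footed shank, 20 x 20 x 70 mm, sides along x and y. Above: square shoulder block 44 x 44 mm, flats parallel to the shank's (z 0 to 26 mm, grip here), round neck 34 mm across (z 26 to 40), round dome cap 44 mm across, top at z 55 mm.
- dome_top (a point): Highest point of the dome, 55 mm above the domed stake's shoulder underside.
- flat_stake: The other stake in the rack (stays there): like the domed stake, but its head is a flat-topped square 44 x 44 mm, top at z 55 mm. Origin: centre of the shoulder's underside.
- wood_block: Round dark log of 96 mm diameter and 50 mm height, on which the dish lies. Fixed; place varies. Origin: middle of the underside.
- dish: Small copper dish (0.11 kg), mouth down on the wood block, 66 mm outside diameter at the rim, 23 mm high, wall 3 mm; straight near the rim, rounded to a flat bottom 54 mm across (now on top); inside 60 mm wide, 19.5 mm deep. Origin: centre of the rim plane (its low side as it lies); z up through its bottom.
- hammer: Bystander: hammer with wooden handle, 260 mm long along its x, lying on the left side of the bench. Origin: under its middle.
- mallet: Bystander: wooden mallet, 280 mm long along its x, head 60 mm in diameter and 100 mm long, lying on the right side of the bench. Origin: under its middle.
- tin: Bystander: closed round brass tin, 76 mm diameter, 41 mm high, standing beyond the wood block. Origin: middle of the underside.
- tin_lid: Bystander: round brass tin lid, 76 mm diameter, 13 mm high, lying on the robot's side of the wood block. Origin: middle of the underside.
- punch_a: Bystander: square steel punch lying along its x, 145 mm long, 11 mm thick, left of the wood block. Origin: under its shaft's middle.
- punch_b: Bystander: the same punch, right of the wood block.
Things that resemble listed ones, but are neither listed nor needed, are in the scene too. What is shaped like the wood_block but green or purple is not meant.

How it is judged:
On the way, in this order (a step that is already met when the one before it is completed fails the run):
1. the T-stake stands in the rack's free hole, down on its shoulder (horizontal distance between t_stake and rack_free below 0.006 m and height (world z) of t_stake between 0.096 and 0.104 m and angle between t_stake's own z axis and vertical below 0.07 rad), for 0.2 s.
2. the domed stake is in the holder's square hole, down on its shoulder (horizontal distance between dome_stake and holder_hole below 0.004 m and height (world z) of dome_stake between 0.096 and 0.104 m and angle between dome_stake's own z axis and vertical below 0.07 rad), for 0.2 s.
At the end, for the whole second after the job is handed in: The T-stake stands in the rack's free hole (axis within 6 mm) and the domed stake in the holder (within 4 mm), both upright with the shoulder within 4 mm of home; the dish lies mouth down on the dome, centred within 9 mm, level within 11 degrees; all at rest (all of step 1 and all of step 2 and horizontal distance between dish and dome_top below 0.009 m and z of dish in the frame of dome_top between -0.024 and -0.014 m and angle between dish's own z axis and vertical below 0.2 rad and linear speed of dish below 0.03 m/s and linear speed of each of dome_stake, t_stake below 0.02 m/s); the robot touches nothing.
It fails at once if the flat stake, a tin, its lid, a punch, the hammer or the mallet is moved by more than 20 mm (distance of any of flat_stake, hammer, mallet, tin, tin_lid, punch_a, punch_b from where it was at the start of the episode above 0.02 m).
It fails at once if the domed stake is let drop into the holder (falls free at over 0.5 m/s) (horizontal distance between dome_stake and holder_hole below 0.012 m and height (world z) of dome_stake between 0.098 and 0.15 m and linear speed of dome_stake above 0.5 m/s and not (contact force between dome_stake and the fingers above 0.5 N)).
It also fails if it takes over 72 s, if anything falls off the work surface, if the arm or the gripper's body presses on something with over 40 N, if the wrist force passes 120 N, or if a joint passes its speed limit or range.

### The arm

A 7-joint arm with a two-finger parallel gripper is mounted at the origin on the work surface. World frame = base frame: x ahead of the robot, y to its left, z up, the work surface at z = 0. Lengths are in m, angles in rad, forces in N, time in s.
With the tool pointing down it reaches from about 0.4 to 0.85 m from the base axis. Payload 10.4 kg.
Tool frame: the origin (TCP) lies on the centre line of the jaws, within the pads' length; the fingertips stand bot.tip_reach ahead of it and the grasp point (between the pads) lies 11 mm behind it (bot.tip_reach is the distance from the TCP to the fingertips, in m); z points along the fingers, y is the line along which they close (so a half turn about z gives the same grasp; the last joint's range is limited). The gripper opens to 87 mm and grips with 3 to 60 N. Pads are 19 mm wide; open, the fingers measure 117 mm over their backs; the gripper's body (75 mm by 190 mm) begins 51 mm behind the grasp point.
Start: joints at [1.092, 0.332, -0.065, 1.46, 0.022, 1.35, -0.088], TCP at [0.275, -0.561, 0.231] pointing down, gripper open.
Joint ranges: [-2.6, 2.6], [-0.5, 2.12], [-1.47, 1.34], [0.16, 2.42], [-1.27, 4.41], [0.06, 2.06], [-2.6, 2.6]. Speed limits (rad/s): [2.22, 2.22, 2.79, 2.79, 3.14, 3.14, 3.14].

### API

Orientations are given as a rotation vector (axis times angle).
In Python, from plant import monitor, optics, sign_off, bot gives the robot as it stands. The module is installed in compiled form; this text tells all that it offers.
- The arm moves only by the tool step_arm, never from a script. Its argument "series" is a list of rows, each an object with "fingers": the finger opening in mm, from 0 to 87; "delta_pos": the shift along the tool's x, y, z in units of 50 mm (1.0 is 50 mm), a list of three; "delta_rot": the turn, a rotation vector about the tool's x, y, z in units of 10 degrees (1.0 is 10 degrees), a list of three. A call has 1 to 20 rows; each row shifts and turns the commanded pose from where the row before left it, along the tool's axes as they then stand; what a row does not reach is not made up. A row lasts 1/8 s, in which the tool goes at most 62.5 mm and 10.7 degrees, less where a joint would pass 70% of its speed; a pose out of reach is approached as far as the arm can. A call is refused whole if a number of a shift passes 1 or a number of a turn 1, either way. A call with a gripper value outside its range is refused whole. The fingers move at their own pace and stop on an object; "grip_force" is the grip in N (left out, the last holds). Time passes only in rows, so rows that do not move let the fingers close. It gives the time, the measured TCP pose, the force, the opening and the grip force at its end, in the units of the state.
- monitor.observe(): the state, without advancing time (a new reading comes with each control period).
- optics.snapshot(name): name is "scene" or "top" or "wrist"; returns a dict with "frame" (480x640x3 uint8, red, green, blue), "range_z" (480x640 float32, m along the optical axis (not along the pixel's ray), 0 where there is no reading), "mtx" (3x3 intrinsics, pixels), "world_to_cam" (4x4, takes a point from world to camera coordinates). Camera axes: x right, y down, z forward; pixel columns grow to the right and rows downward; lengths in m; the calibration is good to about 2 mm. The wrist camera is an equidistant fisheye: a pixel r from the principal point sees the ray r / f radians off the axis. A picture is of the moment at which its call begins.
- sign_off(): hands the job in; it is judged then, once.
Trained networks look in a picture, given as the dict that the camera call returned (one of the last four; its "shot" number tells which), for a name from the list of things; names that differ only in an ending like _2 or _b are one class to them, and where a whole thing is asked for, a point or a joint stands for the part that bears it (a point fixed in the world has none). Each returns a list of dicts, best first, with "conf" (0 to 1); they miss things now and then, are a little off and sometimes report something else, mostly with a low value. They report only what shows in the picture. A call takes as long as a camera call. They do not tell look-alikes from the thing itself.
- optics.cut_out(picture, thing): "region" (480x640 bool, what is visible of it) and "box" ([left, top, width, height] in pixels, round what is visible of it).
- optics.tip_of(picture, thing): "point" ([column, row] in pixels: a listed point, or the origin of a listed thing).
The state is a dict: "time": time; "joint_positions": joint angles; "joint_vel": joint speeds; "tau": joint torques, N m; "position": TCP position; "orientation": TCP orientation; "force": force on the tool from outside, world axes, zero at the start; "ft_torque": the same for the moment, N m; "width": finger opening in m; "gripper_force": force on a finger pad.
Only numpy, scipy, OpenCV 4.12 (cv2) and the standard library are available. Lean on these libraries where they do the work, as an engineer would, in place of code of your own. Each camera call takes 0.05 s, during which the arm holds its last target. There are 200 camera calls.

## Working session

There is one attempt and no reset: what is moved stays moved. The work goes in short steps, Python scripts to look and compute and a tool call to move; the robot and the scene stay as the last step left them, time stands still between calls to the robot, and variables do not carry over. Pictures are saved under pics/ and viewed, at most 10 in all, crops included, and the job is handed in when it is done.

Besides the shell and the picture viewer there is one more tool, called as name(argument=value, ...), one argument or row to a line, values as JSON. step_arm: Moves the arm, as the interface text tells. Its arguments: {"type":"object","properties":{"series":{"type":"array","items":{"type":"object","properties":{"fingers":{"type":"number"},"delta_pos":{"type":"array","items":{"type":"number"}},"delta_rot":{"type":"array","items":{"type":"number"}}}}},"grip_force":{"type":"number"}},"required":["series"]}

```bash
mkdir -p pics; python3 - <<'E'
from plant import monitor, optics, bot
import cv2,numpy as np
s=monitor.observe();print({k:np.round(v,3).tolist() for k,v in s.items()},bot.tip_reach)
a=[]
for n in("scene","top"):
    p=optics.snapshot(n);np.savez(f"{n}.npz",**{k:v for k,v in p.items()})
    cv2.imwrite(f"pics/{n}0.png",p["frame"][...,::-1])
    for t in["holder","holder_hole","rack","rack_free","t_stake","dome_stake","dome_top","flat_stake","wood_block","dish"]:
        print(n,t,[(np.round(d["point"]).tolist(),round(d["conf"],2)) for d in optics.tip_of(p,t)[:3]])
    print(p["world_to_cam"].round(3).tolist(),p["mtx"].tolist())
E
```

```text
{'time': 0.0, 'joint_positions': [1.092, 0.333, -0.065, 1.461, 0.022, 1.35, -0.089], 'joint_vel': [-0.001, -0.002, -0.003, 0.001, 0.002, 0.0, 0.001], 'tau': [-0.0, -62.325, 0.024, -38.991, -0.061, 0.04, 0.0], 'position': [0.275, -0.561, 0.23], 'orientation': [-3.059, -0.71, 0.001], 'force': [-0.086, -0.294, 0.462], 'ft_torque': [-0.008, -0.011, -0.026], 'gripper_force': 0.0, 'width': 0.087} 0.008
scene holder [([392.0, 324.0], 0.97)]
scene holder_hole [([391.0, 297.0], 0.6)]
scene rack [([262.0, 244.0], 0.93)]
scene rack_free [([289.0, 204.0], 0.61)]
scene t_stake [([393.0, 296.0], 0.64)]
scene dome_stake [([257.0, 221.0], 0.95)]
scene dome_top [([256.0, 203.0], 0.92)]
scene flat_stake [([224.0, 237.0], 0.62), ([317.0, 275.0], 0.59)]
scene wood_block [([392.0, 298.0], 0.75), ([310.0, 350.0], 0.63), ([417.0, 270.0], 0.62)]
scene dish [([311.0, 265.0], 0.77), ([351.0, 248.0], 0.73)]
[[-0.725, 0.689, -0.007, 0.402], [0.477, 0.495, -0.727, -0.162], [-0.497, -0.53, -0.687, 1.42], [0.0, 0.0, 0.0, 1.0]] [[438.4691176021388, 0.0, 316.77661027940644], [0.0, 438.4691176021388, 236.31119714153093], [0.0, 0.0, 1.0]]
top holder [([207.0, 249.0], 0.98), ([389.0, 230.0], 0.3)]
top holder_hole [([195.0, 240.0], 0.96), ([397.0, 211.0], 0.56)]
top rack [([385.0, 226.0], 0.9)]
top rack_free [([390.0, 263.0], 0.63), ([347.0, 236.0], 0.6)]
top t_stake [([195.0, 236.0], 0.9)]
top dome_stake [([392.0, 219.0], 0.81)]
top dome_top [([399.0, 210.0], 0.57), ([262.0, 248.0], 0.38)]
top flat_stake [([392.0, 169.0], 0.64)]
top wood_block [([303.0, 237.0], 0.84), ([227.0, 329.0], 0.78), ([242.0, 165.0], 0.59)]
top dish [([308.0, 232.0], 0.9)]
[[0.012, -1.0, 0.006, -0.031], [-0.985, -0.013, -0.174, 0.532], [0.175, -0.004, -0.985, 1.175], [0.0, 0.0, 0.0, 1.0]] [[550.887669090655, 0.0, 315.4919335119464], [0.0, 550.887669090655, 245.80976857607365], [0.0, 0.0, 1.0]]
```

View pics/scene0.png

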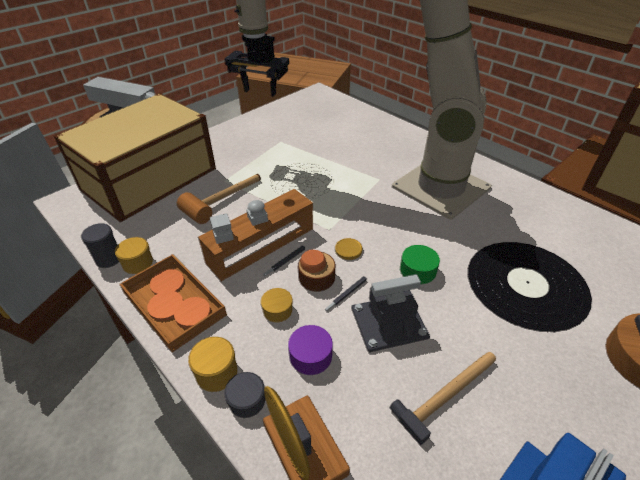

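View pics/top0.png

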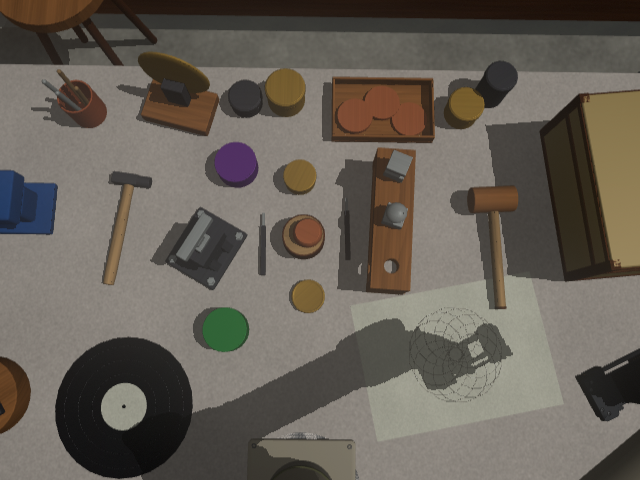

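Scene: the T-stake sits in the holder at (393,290), the dome stake at (257,212), the flat stake at (222,232), the free hole at (290,203), and the dish on its brown log at (314,260). Top: the T-stake bar is at (195,240), the dome at (396,213), the flat stake at (399,165), the free hole at (391,266), and the dish at (308,232).

Look-alikes in the top view:
- Dish: the copper discs in the tray at (355,115), (382,100) and (408,120). I choose (308,232), on the brown log.
- Wood block: the green log (226,328) and the purple one (237,165). I choose (303,237).
- Stakes: the flat one (399,165) against the round one (396,213). I choose the round one.
- Tins: (465,107) and (285,92).

Next I measure these and check with a close crop.

```bash
cat > h.py <<'E'
import numpy as np,cv2
def cloud(p):
    z=p["range_z"];K=p["mtx"];v,u=np.mgrid[:480,:640]
    c=np.stack([(u-K[0,2])/K[0,0]*z,(v-K[1,2])/K[1,1]*z,z],-1)
    T=np.linalg.inv(p["world_to_cam"]);w=c@T[:3,:3].T+T[:3,3];w[z<=0]=np.nan
    return w
def rect(w,c,r,z0,z1):
    m=(np.hypot(w[...,0]-c[0],w[...,1]-c[1])<r)&(w[...,2]>z0)&(w[...,2]<z1)
    m=cv2.morphologyEx(m.astype(np.uint8),cv2.MORPH_OPEN,np.ones((2,2)))>0
    P=w[m]
    if len(P)<8:return None
    (cx,cy),(a,b),t=cv2.minAreaRect((P[:,:2]*1000).astype(np.float32))
    return dict(c=(round(cx,1),round(cy,1)),wh=(round(a,1),round(b,1)),ang=round(t,1),n=len(P),z=round(float(np.median(P[:,2]))*1000,1),mean=(P[:,:2].mean(0)*1000).round(1).tolist())
E
python3 - <<'E'
from h import *
for n in("top","scene"):
    p=dict(np.load(n+".npz"));w=cloud(p)
    if n=="top":
        px=dict(tbar=(195,240),dome=(396,213),flat=(399,165),dish=(308,232),rack=(391,240),hold=(205,250))
        C={k:w[v[1],v[0]] for k,v in px.items()};print({k:v.round(3).tolist() for k,v in C.items()})
        i=cv2.resize(p["frame"][140:300,160:430,::-1],None,fx=2.9,fy=2.9,interpolation=cv2.INTER_CUBIC);cv2.imwrite("pics/crop.png",i)
    for k,r,a,b in[("tbar",.065,.14,.156),("hold",.06,.092,.106),("dome",.04,.13,.16),("dome",.04,.118,.13),("flat",.04,.148,.16),("rack",.2,.094,.105),("dish",.05,.06,.08),("dish",.06,.044,.055)]:
        print(n,k,a,rect(w,C[k],r,a,b))
E
```

```text
{'tbar': [0.523, 0.221, 0.145], 'dome': [0.583, -0.187, 0.157], 'flat': [0.686, -0.196, 0.154], 'dish': [0.558, -0.008, 0.074], 'rack': [0.537, -0.185, 0.101], 'hold': [0.51, 0.209, 0.102]}
top tbar 0.14 {'c': (nan, nan), 'wh': (0.0, 0.0), 'ang': 0.0, 'n': 597, 'z': nan, 'mean': [nan, nan]}
top hold 0.092 {'c': (529.7, 221.1), 'wh': (67.6, 83.5), 'ang': 60.6, 'n': 600, 'z': nan, 'mean': [nan, nan]}
top dome 0.13 {'c': (591.1, -195.0), 'wh': (27.3, 54.6), 'ang': 37.3, 'n': 343, 'z': nan, 'mean': [nan, nan]}
top dome 0.118 {'c': (579.9, -185.2), 'wh': (51.7, 35.1), 'ang': 46.8, 'n': 104, 'z': nan, 'mean': [nan, nan]}
top flat 0.148 {'c': (687.4, -210.8), 'wh': (35.7, 77.1), 'ang': 29.0, 'n': 432, 'z': nan, 'mean': [nan, nan]}
top rack 0.094 {'c': (598.7, -201.6), 'wh': (80.6, 336.7), 'ang': 82.9, 'n': 4044, 'z': nan, 'mean': [nan, nan]}
top dish 0.06 {'c': (558.2, -8.0), 'wh': (59.1, 61.6), 'ang': 0.5, 'n': 653, 'z': 71.1, 'mean': [557.3, -8.1]}
top dish 0.044 {'c': (555.0, 0.2), 'wh': (69.7, 89.0), 'ang': 35.1, 'n': 732, 'z': nan, 'mean': [nan, nan]}
scene tbar 0.14 {'c': (483.2, 227.
[... 173 characters left out ...]
ean': [nan, nan]}
scene dome 0.13 {'c': (570.0, -197.4), 'wh': (80.2, 31.9), 'ang': 33.0, 'n': 184, 'z': nan, 'mean': [nan, nan]}
scene dome 0.118 {'c': (586.6, -185.7), 'wh': (40.4, 55.8), 'ang': 75.6, 'n': 111, 'z': 123.4, 'mean': [597.0, -178.5]}
scene flat 0.148 {'c': (635.0, -262.2), 'wh': (228.7, 40.7), 'ang': 51.5, 'n': 232, 'z': nan, 'mean': [nan, nan]}
scene rack 0.094 {'c': (548.6, -186.9), 'wh': (88.4, 377.7), 'ang': 87.8, 'n': 1882, 'z': nan, 'mean': [nan, nan]}
scene dish 0.06 {'c': (564.3, -6.1), 'wh': (64.5, 55.8), 'ang': 42.7, 'n': 404, 'z': nan, 'mean': [nan, nan]}
scene dish 0.044 {'c': (548.0, 15.3), 'wh': (75.6, 122.0), 'ang': 79.0, 'n': 434, 'z': nan, 'mean': [nan, nan]}
```

View pics/crop.png

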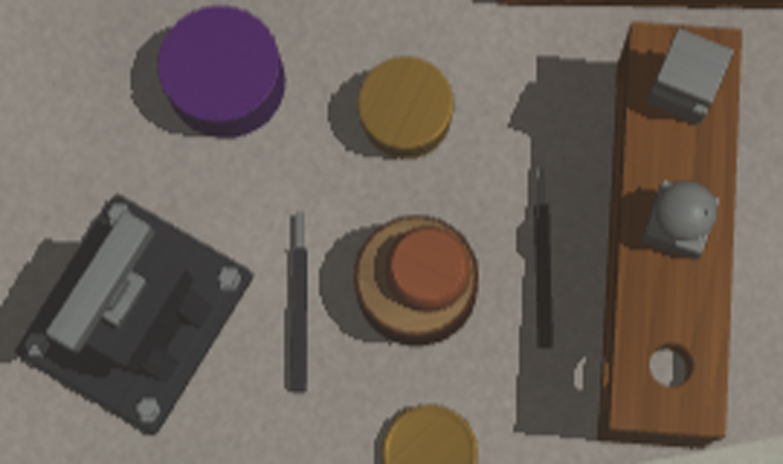

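The crop confirms the choice: T-bar from (140,220) to (60,340), dome at (687,212) with shoulder corners showing, flat square head at (695,68), free hole at (671,366), and dish at (430,267) on the brown log. Next I intersect these pixels with planes at the known heights.

```bash
cat >> h.py <<'E'
def onplane(p,uv,z):
    K=p["mtx"];T=np.linalg.inv(p["world_to_cam"]);uv=np.atleast_2d(uv).astype(float)
    d=np.c_[(uv-K[:2,2])/[K[0,0],K[1,1]],np.ones(len(uv))]@T[:3,:3].T
    return (T[:3,3]+d*((z-T[2,3])/d[:,2:]))*1000
def rect(w,c,r,z0,z1):
    m=(np.hypot(w[...,0]-c[0],w[...,1]-c[1])<r)&(w[...,2]>z0)&(w[...,2]<z1)
    m=cv2.morphologyEx(m.astype(np.uint8),cv2.MORPH_OPEN,np.ones((3,3)))>0
    P=w[m&np.isfinite(w[...,2])]
    if len(P)<8:return None
    (cx,cy),(a,b),t=cv2.minAreaRect((P[:,:2]*1000).astype(np.float32))
    return dict(c=(round(cx,1),round(cy,1)),wh=(round(a,1),round(b,1)),ang=round(t,1),n=len(P),z=round(float(np.median(P[:,2]))*1000,1),mean=(P[:,:2].mean(0)*1000).round(1).tolist())
E
python3 - <<'E'
from h import *
p=dict(np.load("top.npz"))
for k,z,c in[("tbar",.148,[(127,212),(155,230),(72,350),(47,335)]),("rack",.1,[(632,22),(742,30),(722,438),(610,432)]),("hole",.1,[(671,366)]),("dishtop",.073,[(431,266)]),("domecap~",.145,[(687,211)]),("flat",.155,[(684,29),(733,49),(700,109),(656,86)])]:
    q=onplane(p,np.array(c)/2.9+[160,140]-.5+.5/2.9,z)[:,:2];print(k,q.round(1).tolist(),q.mean(0).round(1))
    if len(q)==4:
        e=np.diff(np.r_[q,q[:1]],axis=0);print(np.hypot(*e.T).round(1),np.degrees(np.arctan2(e[:,1],e[:,0])).round(1))
C=dict(tbar=(.523,.221),hold=(.51,.209),dome=(.583,-.19),rack=(.58,-.19),dish=(.558,-.008))
for n in("top","scene"):
    w=cloud(dict(np.load(n+".npz")))
    for k,r,a,b in[("tbar",.07,.138,.158),("hold",.06,.092,.107),("dome",.045,.132,.165),("rack",.2,.09,.11),("dish",.05,.065,.08)]:
        print(n,k,rect(w,C[k],r,a,b))
E
```

```text
tbar [[579.9, 206.3], [567.1, 186.0], [480.8, 239.9], [491.1, 257.8]] [529.8 222.5]
[ 24.  101.8  20.7 102.6] [-122.1  148.    60.1  -30.1]
rack [[743.8, -157.9], [738.6, -241.0], [429.8, -220.5], [433.1, -139.7]] [ 586.3 -189.8]
[ 83.3 309.5  80.9 311.2] [-93.5 176.2  87.7  -3.4]
hole [[481.8, -184.3]] [ 481.8 -184.3]
dishtop [[559.1, -8.5]] [559.1  -8.5]
domecap~ [[586.8, -190.6]] [ 586.8 -190.6]
flat [[718.7, -188.7], [704.2, -223.7], [659.1, -199.3], [675.7, -168.1]] [ 689.4 -194.9]
[37.9 51.2 35.4 47.7] [-112.6  151.6   62.   -25.6]
top tbar {'c': (532.1, 224.6), 'wh': (25.4, 103.3), 'ang': 60.6, 'n': 608, 'z': 146.2, 'mean': [531.9, 224.0]}
top hold {'c': (531.5, 223.1), 'wh': (73.5, 83.9), 'ang': 59.9, 'n': 593, 'z': 99.1, 'mean': [522.2, 210.7]}
top dome {'c': (587.6, -189.6), 'wh': (42.2, 42.1), 'ang': 42.0, 'n': 343, 'z': 149.2, 'mean': [586.7, -189.0]}
top rack {'c': (588.7, -190.3), 'wh': (85.1, 311.2), 'ang': 86.6, 'n': 4324, 'z': 98.6, 'mean': [571.3, -187.9]}
top dish {'c': (560.9, -6.7), 'wh': (59.9, 59.1), 'ang': 0.6, 'n': 602, 'z': 71.4, 'mean': [560.1, -6.1]}
scene tbar {'c': (535.4, 224.6), 'wh': (24.7, 104.7), 'ang': 59.6, 'n': 496, 'z': 146.1, 'mean': [537.3, 225.9]}
scene hold {'c': (539.3, 236.1), 'wh': (44.2, 81.7), 'ang': 61.3, 'n': 323, 'z': 98.8, 'mean': [537.0, 239.9]}
scene dome {'c': (591.0, -188.9), 'wh': (40.4, 38.8), 'ang': 48.6, 'n': 170, 'z': 148.5, 'mean': [594.1, -184.9]}
scene rack {'c': (589.7, -191.2), 'wh': (90.3, 314.0), 'ang': 86.6, 'n': 2192, 'z': 98.7, 'mean': [595.5, -182.4]}
scene dish {'c': (564.3, -5.8), 'wh': (56.0, 59.2), 'ang': 24.9, 'n': 348, 'z': 71.5, 'mean': [566.4, -3.5]}
```

step_arm(
  grip_force=40,
  series=[
    {"fingers": 87, "delta_pos": [0.768, -0.789, 0], "delta_rot": [0, 0, 0]},
    {"fingers": 87, "delta_pos": [0.768, -0.789, 0], "delta_rot": [0, 0, 0]},
    {"fingers": 87, "delta_pos": [0.768, -0.789, 0], "delta_rot": [0, 0, 0]},
    {"fingers": 87, "delta_pos": [0.768, -0.789, 0], "delta_rot": [0, 0, 0]},
    {"fingers": 87, "delta_pos": [0.768, -0.789, 0], "delta_rot": [0, 0, 0]},
    {"fingers": 87, "delta_pos": [0.768, -0.789, 0], "delta_rot": [0, 0, 0]},
    {"fingers": 87, "delta_pos": [0.768, -0.789, 0], "delta_rot": [0, 0, 0]},
    {"fingers": 87, "delta_pos": [0.768, -0.789, 0], "delta_rot": [0, 0, 0]},
    {"fingers": 87, "delta_pos": [0.768, -0.789, 0], "delta_rot": [0, 0, 0]},
    {"fingers": 87, "delta_pos": [0.768, -0.789, 0], "delta_rot": [0, 0, 0]},
    {"fingers": 87, "delta_pos": [0.768, -0.789, 0], "delta_rot": [0, 0, 0]},
    {"fingers": 87, "delta_pos": [0.768, -0.789, 0], "delta_rot": [0, 0, 0]},
    {"fingers": 87, "delta_pos": [0.768, -0.789, 0], "delta_rot": [0, 0, 0]},
    {"fingers": 87, "delta_pos": [0.768, -0.789, 0], "delta_rot": [0, 0, 0]},
    {"fingers": 87, "delta_pos": [0.768, -0.789, 0], "delta_rot": [0, 0, 0]},
  ],
)

```text
time: 2.98
position: [0.5325, 0.2251, 0.2307]
orientation: [3.06, 0.708, 0.001]
force: [0.5, -0.6, 0.4]
width: 0.0874
gripper_force: 0.0
```

step_arm(
  series=[
    {"fingers": 87, "delta_rot": [0, 0, -0.954]},
    {"fingers": 87, "delta_rot": [0, 0, -0.954]},
    {"fingers": 87, "delta_rot": [0, 0, -0.954]},
    {"fingers": 87, "delta_rot": [0, 0, -0.954]},
    {"fingers": 87, "delta_rot": [0, 0, -0.954]},
    {"fingers": 87, "delta_rot": [0, 0, -0.954]},
    {"fingers": 87, "delta_rot": [0, 0, -0.954]},
    {"fingers": 87, "delta_rot": [0, 0, -0.954]},
    {"fingers": 87, "delta_rot": [0, 0, -0.954]},
    {"fingers": 87, "delta_rot": [0, 0, -0.954]},
    {"fingers": 87, "delta_rot": [0, 0, -0.954]},
    {"fingers": 87, "delta_rot": [0, 0, -0.954]},
    {"fingers": 87, "delta_rot": [0, 0, -0.954]},
  ],
)

```text
invalid input
```

step_arm(
  series=[
    {"fingers": 87, "delta_pos": [0, 0, 0], "delta_rot": [0, 0, -0.954]},
    {"fingers": 87, "delta_pos": [0, 0, 0], "delta_rot": [0, 0, -0.954]},
    {"fingers": 87, "delta_pos": [0, 0, 0], "delta_rot": [0, 0, -0.954]},
    {"fingers": 87, "delta_pos": [0, 0, 0], "delta_rot": [0, 0, -0.954]},
    {"fingers": 87, "delta_pos": [0, 0, 0], "delta_rot": [0, 0, -0.954]},
    {"fingers": 87, "delta_pos": [0, 0, 0], "delta_rot": [0, 0, -0.954]},
    {"fingers": 87, "delta_pos": [0, 0, 0], "delta_rot": [0, 0, -0.954]},
    {"fingers": 87, "delta_pos": [0, 0, 0], "delta_rot": [0, 0, -0.954]},
    {"fingers": 87, "delta_pos": [0, 0, 0], "delta_rot": [0, 0, -0.954]},
    {"fingers": 87, "delta_pos": [0, 0, 0], "delta_rot": [0, 0, -0.954]},
    {"fingers": 87, "delta_pos": [0, 0, 0], "delta_rot": [0, 0, -0.954]},
    {"fingers": 87, "delta_pos": [0, 0, 0], "delta_rot": [0, 0, -0.954]},
    {"fingers": 87, "delta_pos": [0, 0, 0], "delta_rot": [0, 0, -0.954]},
  ],
)

```text
time: 4.6
position: [0.532, 0.2235, 0.2306]
orientation: [0.802, 3.037, -0.0]
force: [0.3, -0.1, 0.4]
width: 0.087
gripper_force: 0.0
```

```bash
cat >> h.py <<'E'
def wcloud(p):
    z=p["range_z"];K=p["mtx"];v,u=np.mgrid[:480,:640]
    return backw(p,np.stack([u,v],-1).reshape(-1,2),z.reshape(-1)).reshape(480,640,3)
def rays(p,uv):
    K=p["mtx"];a=(np.asarray(uv,float)-K[:2,2])/[K[0,0],K[1,1]]
    t=np.hypot(a[:,0],a[:,1])+1e-9
    return np.c_[a*(np.sin(t)/t)[:,None],np.cos(t)]
def backw(p,uv,z):
    d=rays(p,uv);z=np.where((z>0)&(d[:,2]>.1),z,np.nan);c=d*(z/d[:,2])[:,None]
    T=np.linalg.inv(p["world_to_cam"]);return c@T[:3,:3].T+T[:3,3]
def wplane(p,uv,z):
    T=np.linalg.inv(p["world_to_cam"]);d=rays(p,np.atleast_2d(uv))@T[:3,:3].T
    return (T[:3,3]+d*((z-T[2,3])/d[:,2:]))*1000
def snapw(name):
    from plant import optics
    p=optics.snapshot("wrist");cv2.imwrite(f"pics/{name}.png",p["frame"][...,::-1]);np.savez(name+".npz",**p);return p
def yaw(s):
    R=cv2.Rodrigues(np.array(s["orientation"],float))[0];return np.degrees(np.arctan2(R[1,0],R[0,0])),R[:,2]
E
python3 - <<'E'
from h import *
from plant import monitor
s=monitor.observe();print(s["position"],yaw(s))
p=snapw("w1");w=wcloud(p)
for k,c,r,a,b in[("tbar",(.532,.224),.07,.138,.158),("hold",(.532,.224),.065,.09,.107)]:print(k,rect(w,c,r,a,b))
print(p["mtx"][0],p["world_to_cam"].round(3).tolist())
E
```

```text
[0.53195861 0.2235053  0.23057425] (np.float64(150.4303248176971), array([ 2.13877176e-04, -2.28290707e-04, -9.99999951e-01]))
tbar {'c': (532.5, 225.3), 'wh': (24.5, 103.5), 'ang': 60.4, 'n': 5212, 'z': 149.0, 'mean': [528.9, 227.2]}
hold {'c': (533.0, 225.0), 'wh': (76.0, 84.3), 'ang': 60.3, 'n': 5231, 'z': 101.2, 'mean': [530.6, 226.2]}
[371.64829954   0.         320.29961432] [[0.493, 0.87, 0.001, -0.457], [0.835, -0.473, 0.279, -0.373], [0.243, -0.137, -0.96, 0.293], [0.0, 0.0, 0.0, 1.0]]
```

View pics/w1.png

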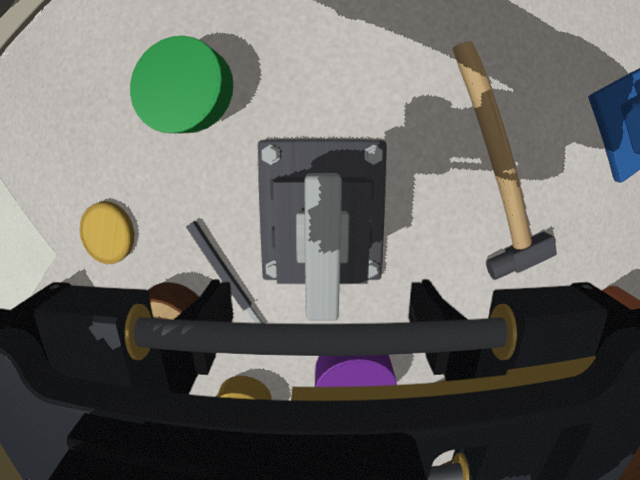

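The wrist view shows the bar at about (322,245), centred between the open jaws and parallel to the pads, over the holder. The wrist cloud gives the holder at (533,225) mm, side angle 60.3°.

step_arm(
  grip_force=40,
  series=[
    {"fingers": 87, "delta_pos": [0, 0.038, 0.7], "delta_rot": [0, 0, 0]},
    {"fingers": 87, "delta_pos": [0, 0, 0.7], "delta_rot": [0, 0, 0]},
    {"fingers": 87, "delta_pos": [0, 0, 0.5], "delta_rot": [0, 0, 0]},
    {"fingers": 87, "delta_pos": [0, 0, 0.2], "delta_rot": [0, 0, 0]},
    {"fingers": 20, "delta_pos": [0, 0, 0], "delta_rot": [0, 0, 0]},
    {"fingers": 20, "delta_pos": [0, 0, 0], "delta_rot": [0, 0, 0]},
    {"fingers": 20, "delta_pos": [0, 0, 0], "delta_rot": [0, 0, 0]},
    {"fingers": 20, "delta_pos": [0, 0, 0], "delta_rot": [0, 0, 0]},
    {"fingers": 20, "delta_pos": [0, 0, 0], "delta_rot": [0, 0, 0]},
    {"fingers": 20, "delta_pos": [0, 0, 0], "delta_rot": [0, 0, 0]},
  ],
)

```text
time: 5.9
position: [0.5328, 0.2253, 0.1256]
orientation: [0.81, 3.035, 0.0]
force: [-0.6, -0.5, 1.2]
width: 0.0351
gripper_force: 0.0
```

step_arm(
  series=[
    {"fingers": 15, "delta_pos": [0, 0, 0], "delta_rot": [0, 0, 0]},
    {"fingers": 15, "delta_pos": [0, 0, 0], "delta_rot": [0, 0, 0]},
    {"fingers": 15, "delta_pos": [0, 0, 0], "delta_rot": [0, 0, 0]},
    {"fingers": 15, "delta_pos": [0, 0, 0], "delta_rot": [0, 0, 0]},
  ],
)

```text
time: 6.4
position: [0.5327, 0.2251, 0.1255]
orientation: [-0.81, -3.035, 0.001]
force: [-2.2, -2.2, 2.8]
width: 0.0238
gripper_force: 40.0
```

step_arm(
  series=[
    {"fingers": 15, "delta_pos": [0, 0, -0.2], "delta_rot": [0, 0, 0]},
    {"fingers": 15, "delta_pos": [0, 0, -0.4], "delta_rot": [0, 0, 0]},
    {"fingers": 15, "delta_pos": [0, 0, -0.5], "delta_rot": [0, 0, 0]},
    {"fingers": 15, "delta_pos": [0, 0, -0.5], "delta_rot": [0, 0, 0]},
    {"fingers": 15, "delta_pos": [0, 0, -0.5], "delta_rot": [0, 0, 0]},
    {"fingers": 15, "delta_pos": [0, 0, -0.5], "delta_rot": [0, 0, 0]},
    {"fingers": 15, "delta_pos": [0, 0, -0.5], "delta_rot": [0, 0, 0]},
    {"fingers": 15, "delta_pos": [0, 0, -0.5], "delta_rot": [0, 0, 0]},
  ],
)

```text
time: 7.4
position: [0.5325, 0.2256, 0.3075]
orientation: [0.808, 3.035, 0.001]
force: [0.2, -0.0, -7.1]
width: 0.0239
gripper_force: 40.0
```

```bash
python3 - <<'E'
from h import *
from plant import monitor
s=monitor.observe();print(s["position"],yaw(s),s["joint_positions"].round(2),s["force"],s["width"])
E
```

```text
[0.53246911 0.22563367 0.30751647] (np.float64(150.17565178828653), array([ 7.50391827e-04,  3.86627577e-04, -9.99999644e-01])) [ 0.41  0.42 -1.2   1.42  0.39  1.56  0.3 ] [ 0.17004262 -0.0157411  -7.08179457] 0.023902201453445043
```

step_arm(
  series=[
    {"fingers": 15, "delta_pos": [0, 0, 0], "delta_rot": [0, 0, 0.9]},
    {"fingers": 15, "delta_pos": [0, 0, 0], "delta_rot": [0, 0, 0.9]},
    {"fingers": 15, "delta_pos": [0, 0, 0], "delta_rot": [0, 0, 0.9]},
    {"fingers": 15, "delta_pos": [0, 0, 0], "delta_rot": [0, 0, 0.9]},
    {"fingers": 15, "delta_pos": [0, 0, 0], "delta_rot": [0, 0, 0.9]},
    {"fingers": 15, "delta_pos": [0, 0, 0], "delta_rot": [0, 0, 0.9]},
    {"fingers": 15, "delta_pos": [0, 0, 0], "delta_rot": [0, 0, 0.9]},
    {"fingers": 15, "delta_pos": [-0.955, -0.048, 0], "delta_rot": [0, 0, 0]},
    {"fingers": 15, "delta_pos": [-0.955, -0.048, 0], "delta_rot": [0, 0, 0]},
    {"fingers": 15, "delta_pos": [-0.955, -0.048, 0], "delta_rot": [0, 0, 0]},
    {"fingers": 15, "delta_pos": [-0.955, -0.048, 0], "delta_rot": [0, 0, 0]},
    {"fingers": 15, "delta_pos": [-0.955, -0.048, 0], "delta_rot": [0, 0, 0]},
    {"fingers": 15, "delta_pos": [-0.955, -0.048, 0], "delta_rot": [0, 0, 0]},
    {"fingers": 15, "delta_pos": [-0.955, -0.048, 0], "delta_rot": [0, 0, 0]},
    {"fingers": 15, "delta_pos": [-0.955, -0.048, 0], "delta_rot": [0, 0, 0]},
    {"fingers": 15, "delta_pos": [-0.955, -0.048, 0], "delta_rot": [0, 0, 0]},
    {"fingers": 15, "delta_pos": [-0.955, -0.048, 0], "delta_rot": [0, 0, 0]},
    {"fingers": 15, "delta_pos": [0, 0, 0], "delta_rot": [0, 0, 0]},
  ],
)

```text
time: 9.65
position: [0.4836, -0.2545, 0.3058]
orientation: [2.283, 2.159, -0.001]
force: [-0.4, 0.5, -6.4]
width: 0.024
gripper_force: 40.0
```

```bash
python3 - <<'E'
from h import *
from plant import monitor,optics
s=monitor.observe();print(s["position"],yaw(s))
p=snapw("w2");w=wcloud(p)
print("rack",rect(w,(.585,-.19),.19,.092,.108));print("dome",rect(w,(.588,-.19),.035,.135,.165));print("dsh",rect(w,(.588,-.19),.035,.117,.165))
for t in("rack_free","dome_top","dome_stake"):
  for d in optics.tip_of(p,t)[:2]:print(t,d["point"],d["conf"],wplane(p,d["point"],.1 if t!="dome_top" else .155).round(1))
E
```

```text
[ 0.48362462 -0.25445732  0.30575327] (np.float64(86.80174225591784), array([-4.27845418e-04, -4.49633634e-04, -9.99999807e-01]))
rack {'c': (588.7, -190.5), 'wh': (84.5, 310.8), 'ang': 86.6, 'n': 18050, 'z': 101.2, 'mean': [557.0, -188.3]}
dome {'c': (588.3, -190.4), 'wh': (42.7, 43.2), 'ang': 1.6, 'n': 1854, 'z': 152.1, 'mean': [586.1, -190.1]}
dsh {'c': (588.3, -190.6), 'wh': (43.9, 44.7), 'ang': 71.8, 'n': 2423, 'z': 150.7, 'mean': [583.2, -189.6]}
rack_free [315.8, 146.3] 0.59 [[ 483.4 -186.5  100. ]]
rack_free [264.1, 9.8] 0.18 [[440.8 -44.4 100. ]]
dome_top [439.8, 150.3] 0.57 [[ 588.4 -191.5  155. ]]
dome_stake [426.8, 150.4] 0.95 [[ 592.7 -194.   100. ]]
```

View pics/w2.png

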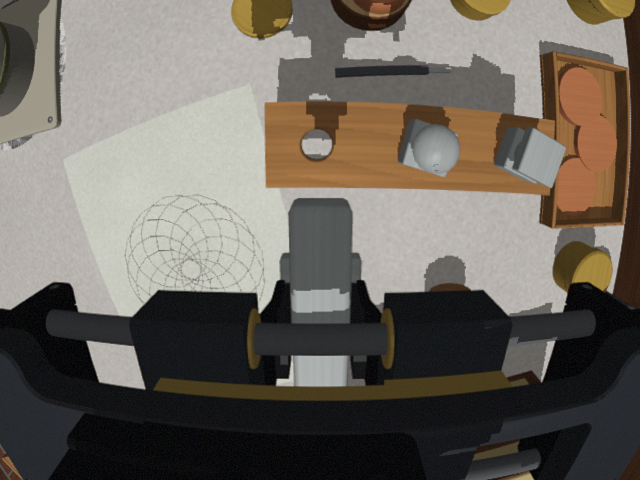

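The free hole is at (317,145), with the dome at (437,148), clear of it. The rack fit puts the hole at (484,-184) mm, and the network agrees to 2 mm.

step_arm(
  series=[
    {"fingers": 15, "delta_pos": [0.7, -0.036, 0], "delta_rot": [0, 0, 0]},
    {"fingers": 15, "delta_pos": [0.7, -0.036, 0], "delta_rot": [0, 0, 0]},
    {"fingers": 15, "delta_pos": [0, 0, 0.7], "delta_rot": [0, 0, 0]},
    {"fingers": 15, "delta_pos": [0, 0, 0.7], "delta_rot": [0, 0, 0]},
    {"fingers": 15, "delta_pos": [0, 0, 0.5], "delta_rot": [0, 0, 0]},
    {"fingers": 15, "delta_pos": [0, 0, 0.2], "delta_rot": [0, 0, 0]},
    {"fingers": 15, "delta_pos": [0, 0, 0.2], "delta_rot": [0, 0, 0]},
    {"fingers": 15, "delta_pos": [0, 0, 0.2], "delta_rot": [0, 0, 0]},
  ],
)

```text
time: 10.85
position: [0.4852, -0.1811, 0.1812]
orientation: [2.275, 2.163, -0.001]
force: [-4.4, -4.8, 3.8]
width: 0.0239
gripper_force: 40.0
```

step_arm(
  series=[
    {"fingers": 15, "delta_pos": [-0.067, -0.022, 0], "delta_rot": [0, 0, 0]},
    {"fingers": 15, "delta_pos": [0, 0, 0.1], "delta_rot": [0, 0, 0]},
    {"fingers": 15, "delta_pos": [0, 0, 0.2], "delta_rot": [0, 0, 0]},
    {"fingers": 15, "delta_pos": [0, 0, 0.2], "delta_rot": [0, 0, 0]},
  ],
)

```text
time: 11.35
position: [0.4835, -0.1834, 0.1547]
orientation: [-2.276, -2.165, -0.0]
force: [-0.6, 0.1, -7.8]
width: 0.0234
gripper_force: 40.0
```

step_arm(
  series=[
    {"fingers": 15, "delta_pos": [0, 0, 0.2], "delta_rot": [0, 0, 0]},
    {"fingers": 15, "delta_pos": [0, 0, 0.2], "delta_rot": [0, 0, 0]},
    {"fingers": 15, "delta_pos": [0, 0, 0.14], "delta_rot": [0, 0, 0]},
    {"fingers": 15, "delta_pos": [0, 0, 0.03], "delta_rot": [0, 0, 0]},
  ],
)

```text
time: 11.85
position: [0.4834, -0.1834, 0.1265]
orientation: [-2.276, -2.165, 0.0]
force: [-1.1, 0.0, -6.5]
width: 0.0235
gripper_force: 40.0
```

step_arm(
  series=[
    {"fingers": 45, "delta_pos": [0, 0, 0], "delta_rot": [0, 0, 0]},
    {"fingers": 45, "delta_pos": [0, 0, 0], "delta_rot": [0, 0, 0]},
    {"fingers": 45, "delta_pos": [0, 0, 0], "delta_rot": [0, 0, 0]},
    {"fingers": 45, "delta_pos": [0, 0, -0.3], "delta_rot": [0, 0, 0]},
    {"fingers": 45, "delta_pos": [0, 0, -0.7], "delta_rot": [0, 0, 0]},
    {"fingers": 87, "delta_pos": [0, 0, -0.9], "delta_rot": [0, 0, 0]},
    {"fingers": 87, "delta_pos": [0, 0, -0.9], "delta_rot": [0, 0, 0]},
    {"fingers": 87, "delta_pos": [0, 0, 0], "delta_rot": [0, 0, 0]},
  ],
)

```text
time: 12.85
position: [0.4854, -0.1837, 0.2716]
orientation: [2.271, 2.161, 0.003]
force: [-0.4, -0.2, -1.1]
width: 0.0671
gripper_force: 0.0
```

```bash
python3 - <<'E'
from h import *
from plant import monitor,optics
s=monitor.observe();print(s["position"],yaw(s))
p=snapw("w3");w=wcloud(p)
print("bar",rect(w,(.484,-.184),.07,.135,.165));print("dome",rect(w,(.588,-.19),.035,.135,.165))
print("sh",rect(w,(.588,-.19),.035,.117,.133))
i=cv2.resize(p["frame"][60:360,250:550,::-1],None,fx=2,fy=2,interpolation=cv2.INTER_CUBIC);cv2.imwrite("pics/w3c.png",i)
E
```

```text
[ 0.48536843 -0.18370079  0.27161099] (np.float64(87.14952544531783), array([ 0.00615201, -0.00323623, -0.99997584]))
bar {'c': (483.8, -182.5), 'wh': (102.1, 24.2), 'ang': 87.1, 'n': 3897, 'z': 149.0, 'mean': [483.9, -179.7]}
dome {'c': (588.4, -189.9), 'wh': (42.5, 42.6), 'ang': 86.1, 'n': 1997, 'z': 152.1, 'mean': [585.7, -188.1]}
sh {'c': (588.2, -189.8), 'wh': (44.1, 44.5), 'ang': 71.7, 'n': 845, 'z': 126.7, 'mean': [576.9, -181.2]}
```

View pics/w3c.png

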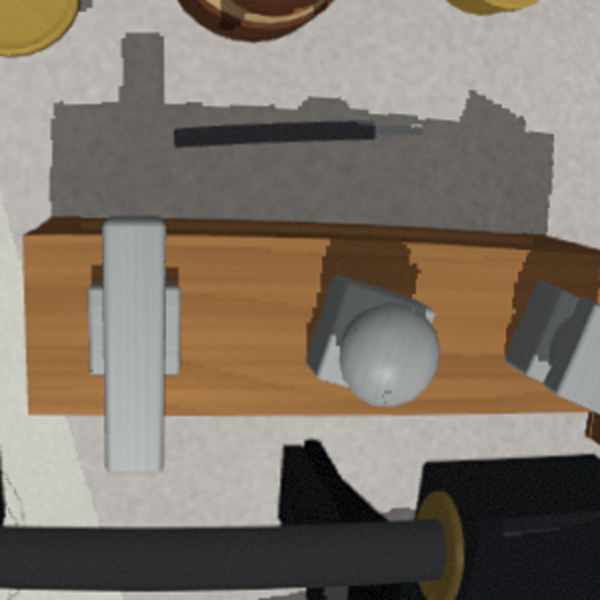

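T-stake stands at (483.8,-182.5), within 2 mm of the hole. The dome stake is at (588.3,-190) with its flats at 71.7°, seen in the crop at (380,345).

step_arm(
  series=[
    {"fingers": 87, "delta_pos": [0, 0, 0], "delta_rot": [0, 0, -0.932]},
    {"fingers": 87, "delta_pos": [0, 0, 0], "delta_rot": [0, 0, -0.932]},
    {"fingers": 87, "delta_pos": [0, 0, 0], "delta_rot": [0, 0, -0.932]},
    {"fingers": 87, "delta_pos": [0, 0, 0], "delta_rot": [0, 0, -0.932]},
    {"fingers": 87, "delta_pos": [0, 0, 0], "delta_rot": [0, 0, -0.932]},
    {"fingers": 87, "delta_pos": [0, 0, 0], "delta_rot": [0, 0, -0.932]},
    {"fingers": 87, "delta_pos": [0, 0, 0], "delta_rot": [0, 0, -0.932]},
    {"fingers": 87, "delta_pos": [0, 0, 0], "delta_rot": [0, 0, -0.932]},
    {"fingers": 87, "delta_pos": [-0.9, -0.73, 0], "delta_rot": [0, 0, 0]},
    {"fingers": 87, "delta_pos": [-0.95, 0.25, 0], "delta_rot": [0, 0, 0]},
    {"fingers": 87, "delta_pos": [0, 0, 0], "delta_rot": [0, 0, 0]},
    {"fingers": 87, "delta_pos": [0, 0, 0], "delta_rot": [0, 0, 0]},
  ],
)

```text
time: 14.4
position: [0.5635, -0.2347, 0.2665]
orientation: [-0.498, -3.101, -0.001]
force: [-0.1, -0.3, -0.5]
width: 0.0868
gripper_force: 0.0
```

```bash
python3 - <<'E'
from h import *
from plant import monitor,optics
s=monitor.observe();print(s["position"],yaw(s),s["joint_positions"].round(2))
p=snapw("w4");w=wcloud(p)
print("bar",rect(w,(.484,-.184),.07,.135,.165));print("dome",rect(w,(.588,-.19),.035,.135,.165))
print("sh",rect(w,(.588,-.19),.035,.117,.165))
E
```

```text
[ 0.56351053 -0.23472807  0.26645075] (np.float64(161.76110418288988), array([-1.06323015e-03,  9.50449605e-04, -9.99998983e-01])) [ 0.96  0.4  -0.85  1.41  0.3   1.46  1.37]
bar {'c': (483.7, -183.6), 'wh': (104.3, 24.3), 'ang': 87.4, 'n': 4455, 'z': 149.1, 'mean': [483.8, -184.5]}
dome {'c': (588.6, -190.7), 'wh': (44.0, 43.1), 'ang': 15.5, 'n': 2277, 'z': 152.1, 'mean': [585.6, -191.2]}
sh {'c': (588.4, -190.5), 'wh': (43.7, 45.0), 'ang': 71.9, 'n': 3048, 'z': 150.5, 'mean': [582.7, -191.6]}
```

step_arm(
  series=[
    {"fingers": 87, "delta_pos": [-0.098, 0.498, 0], "delta_rot": [0, 0, 0]},
    {"fingers": 87, "delta_pos": [-0.098, 0.498, 0], "delta_rot": [0, 0, 0]},
    {"fingers": 87, "delta_pos": [0, 0, 0.8], "delta_rot": [0, 0, 0]},
    {"fingers": 87, "delta_pos": [0, 0, 0.8], "delta_rot": [0, 0, 0]},
    {"fingers": 87, "delta_pos": [0, 0, 0.8], "delta_rot": [0, 0, 0]},
    {"fingers": 87, "delta_pos": [0, 0, 0.4], "delta_rot": [0, 0, 0]},
    {"fingers": 87, "delta_pos": [0, 0, 0.2], "delta_rot": [0, 0, 0]},
    {"fingers": 87, "delta_pos": [0, 0, 0.05], "delta_rot": [0, 0, 0]},
    {"fingers": 87, "delta_pos": [0, 0, 0], "delta_rot": [0, 0, 0]},
  ],
)

```text
time: 15.58
position: [0.5894, -0.1913, 0.1157]
orientation: [0.499, 3.1, -0.001]
force: [0.8, -0.1, 0.1]
width: 0.0872
gripper_force: 0.0
```

step_arm(
  grip_force=45,
  series=[
    {"fingers": 87, "delta_pos": [0.024, 0, 0.06], "delta_rot": [0, 0, 0]},
    {"fingers": 35, "delta_pos": [0, 0, 0], "delta_rot": [0, 0, 0]},
    {"fingers": 35, "delta_pos": [0, 0, 0], "delta_rot": [0, 0, 0]},
    {"fingers": 35, "delta_pos": [0, 0, 0], "delta_rot": [0, 0, 0]},
    {"fingers": 35, "delta_pos": [0, 0, 0], "delta_rot": [0, 0, 0]},
    {"fingers": 35, "delta_pos": [0, 0, 0], "delta_rot": [0, 0, 0]},
    {"fingers": 35, "delta_pos": [0, 0, 0], "delta_rot": [0, 0, 0]},
    {"fingers": 35, "delta_pos": [0, 0, 0], "delta_rot": [0, 0, 0]},
    {"fingers": 35, "delta_pos": [0, 0, 0], "delta_rot": [0, 0, 0]},
  ],
)

```text
time: 16.7
position: [0.5877, -0.1907, 0.1116]
orientation: [0.5, 3.101, 0.0]
force: [0.1, 0.4, -1.4]
width: 0.0436
gripper_force: 45.0
```

step_arm(
  series=[
    {"fingers": 35, "delta_pos": [0, 0, -0.2], "delta_rot": [0, 0, 0]},
    {"fingers": 35, "delta_pos": [0, 0, -0.5], "delta_rot": [0, 0, 0]},
    {"fingers": 35, "delta_pos": [0, 0, -0.5], "delta_rot": [0, 0, 0]},
    {"fingers": 35, "delta_pos": [0, 0, -0.5], "delta_rot": [0, 0, 0]},
    {"fingers": 35, "delta_pos": [0, 0, -0.7], "delta_rot": [0, 0, 0]},
    {"fingers": 35, "delta_pos": [0, 0, -0.7], "delta_rot": [0, 0, 0]},
    {"fingers": 35, "delta_pos": [0, 0, -0.6], "delta_rot": [0, 0, 0]},
    {"fingers": 35, "delta_pos": [0, 0, 0], "delta_rot": [0, 0, 0.575]},
    {"fingers": 35, "delta_pos": [0, 0, 0], "delta_rot": [0, 0, 0.575]},
    {"fingers": 35, "delta_pos": [0.636, 0.834, 0], "delta_rot": [0, 0, 0]},
    {"fingers": 35, "delta_pos": [0.636, 0.834, 0], "delta_rot": [0, 0, 0]},
    {"fingers": 35, "delta_pos": [0.636, 0.834, 0], "delta_rot": [0, 0, 0]},
    {"fingers": 35, "delta_pos": [0.636, 0.834, 0], "delta_rot": [0, 0, 0]},
    {"fingers": 35, "delta_pos": [0.636, 0.834, 0], "delta_rot": [0, 0, 0]},
    {"fingers": 35, "delta_pos": [0.636, 0.834, 0], "delta_rot": [0, 0, 0]},
    {"fingers": 35, "delta_pos": [0.636, 0.834, 0], "delta_rot": [0, 0, 0]},
    {"fingers": 35, "delta_pos": [0.636, 0.834, 0], "delta_rot": [0, 0, 0]},
    {"fingers": 35, "delta_pos": [0, 0, 0], "delta_rot": [0, 0, 0]},
    {"fingers": 35, "delta_pos": [0, 0, 0], "delta_rot": [0, 0, 0]},
  ],
)

```text
time: 19.08
position: [0.5324, 0.2246, 0.296]
orientation: [-0.807, -3.035, 0.003]
force: [-0.3, -1.0, -9.7]
width: 0.0438
gripper_force: 45.0
```

```bash
python3 - <<'E'
from h import *
from plant import monitor,optics
s=monitor.observe();print(s["position"],yaw(s),s["joint_positions"].round(2),s["width"],s["force"])
p=snapw("w5");w=wcloud(p)
print("hold",rect(w,(.533,.225),.065,.09,.107));T=np.linalg.inv(p["world_to_cam"])[:3,3];print(T)
m=np.hypot(w[...,0]-.533,w[...,1]-.225)<.06
h=np.histogram(w[m][:,2],bins=np.arange(0,.4,.02));print(h[0])
q=w[m&(w[...,2]>.27)];print(q.min(0),q.max(0))
m=(np.hypot(w[...,0]-.533,w[...,1]-.225)<.04)&(w[...,2]>.22)&(w[...,2]<.285);q=w[m];print(len(q),rect(w,(.533,.225),.04,.285,.32),rect(w,(.533,.225),.04,.21,.285))
E
```

```text
[0.53241352 0.22464776 0.29601035] (np.float64(150.2255764114607), array([-0.00110617, -0.00135493, -0.99999847])) [ 0.31  0.35 -1.01  1.45  0.3   1.51  0.36] 0.043841097108955035 [-0.28179089 -0.96181075 -9.69452337]
hold {'c': (532.1, 225.2), 'wh': (76.2, 83.1), 'ang': 60.4, 'n': 5774, 'z': 101.2, 'mean': [528.6, 227.4]}
[0.46640505 0.26290365 0.45140357]
[ 1996   242     0   166   598  5316     0     0     0     0     0   227
   199     0  1147  4573  5944  1503 13385]
[0.47668856 0.18416574 0.28638847] [0.57912325 0.28494588 0.41547241]
426 {'c': (522.7, 230.5), 'wh': (64.0, 21.6), 'ang': 59.7, 'n': 5686, 'z': 310.8, 'mean': [518.8, 232.9]} {'c': (524.8, 229.1), 'wh': (19.9, 2.4), 'ang': 60.7, 'n': 426, 'z': 238.9, 'mean': [524.5, 229.3]}
```

View pics/w5.png

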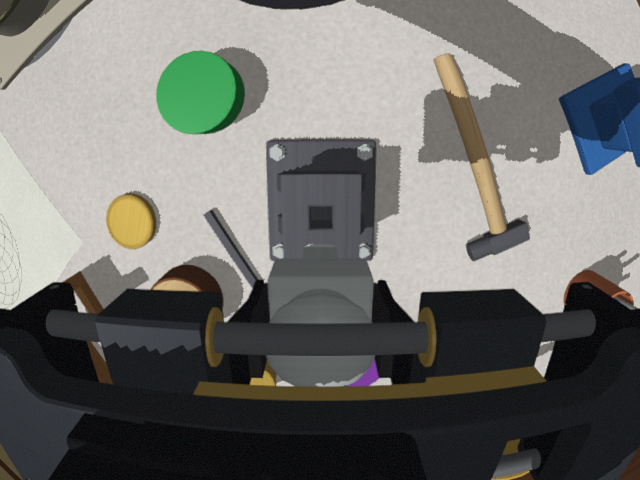

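The shank is visible under the jaws, aligned with the square hole at (320,217). The relative offset is about 1 mm.

step_arm(
  series=[
    {"fingers": 35, "delta_pos": [0.02, 0.008, 0.7], "delta_rot": [0, 0, 0]},
    {"fingers": 35, "delta_pos": [0, 0, 0.7], "delta_rot": [0, 0, 0]},
    {"fingers": 35, "delta_pos": [0, 0, 0.6], "delta_rot": [0, 0, 0]},
    {"fingers": 35, "delta_pos": [0, 0, 0.2], "delta_rot": [0, 0, 0]},
    {"fingers": 35, "delta_pos": [0, 0, 0.16], "delta_rot": [0, 0, 0]},
    {"fingers": 35, "delta_pos": [0, 0, 0], "delta_rot": [0, 0, 0]},
  ],
)

```text
time: 19.88
position: [0.5324, 0.2257, 0.179]
orientation: [0.809, 3.035, 0.0]
force: [0.3, 0.2, -8.8]
width: 0.0441
gripper_force: 45.0
```

```bash
python3 - <<'E'
from h import *
from plant import monitor,optics
s=monitor.observe();print(s["position"],yaw(s),s["force"],s["ft_torque"])
p=snapw("w6");w=wcloud(p)
print("hold",rect(w,(.533,.225),.065,.092,.106),rect(w,(.533,.225),.04,.115,.165))
E
```

```text
[0.53241212 0.22573426 0.17897499] (np.float64(150.16491803908818), array([ 4.63185869e-04,  4.88492909e-05, -9.99999892e-01])) [ 0.34884836  0.17723989 -8.7639246 ] [ 0.0650837  -0.10036275 -0.03884189]
hold {'c': (522.1, 231.1), 'wh': (76.7, 60.5), 'ang': 61.0, 'n': 7446, 'z': 101.2, 'mean': [514.0, 235.7]} {'c': (524.4, 230.4), 'wh': (19.9, 1.3), 'ang': 61.0, 'n': 334, 'z': 124.8, 'mean': [524.4, 230.4]}
```

step_arm(
  series=[
    {"fingers": 35, "delta_pos": [0, 0, 0.15], "delta_rot": [0, 0, 0]},
    {"fingers": 35, "delta_pos": [0, 0, 0.15], "delta_rot": [0, 0, 0]},
    {"fingers": 35, "delta_pos": [0, 0, 0.1], "delta_rot": [0, 0, 0]},
    {"fingers": 35, "delta_pos": [0, 0, 0], "delta_rot": [0, 0, 0]},
  ],
)

```text
time: 20.42
position: [0.5318, 0.2258, 0.158]
orientation: [-0.808, -3.035, 0.001]
force: [-0.6, -0.2, -8.8]
width: 0.0436
gripper_force: 45.0
```

step_arm(
  series=[
    {"fingers": 35, "delta_pos": [0, 0, 0.2], "delta_rot": [0, 0, 0]},
    {"fingers": 35, "delta_pos": [0, 0, 0.2], "delta_rot": [0, 0, 0]},
    {"fingers": 35, "delta_pos": [0, 0, 0.2], "delta_rot": [0, 0, 0]},
    {"fingers": 35, "delta_pos": [0, 0, 0.15], "delta_rot": [0, 0, 0]},
    {"fingers": 35, "delta_pos": [0, 0, 0.1], "delta_rot": [0, 0, 0]},
    {"fingers": 35, "delta_pos": [0, 0, 0.04], "delta_rot": [0, 0, 0]},
  ],
)

```text
time: 21.18
position: [0.532, 0.2259, 0.1138]
orientation: [-0.808, -3.036, 0.0]
force: [-0.2, 0.0, -8.2]
width: 0.0439
gripper_force: 45.0
```

Still hanging freely; 2 mm more, slowly.

step_arm(
  series=[
    {"fingers": 35, "delta_pos": [0, 0, 0.03], "delta_rot": [0, 0, 0]},
    {"fingers": 35, "delta_pos": [0, 0, 0.02], "delta_rot": [0, 0, 0]},
    {"fingers": 35, "delta_pos": [0, 0, 0], "delta_rot": [0, 0, 0]},
  ],
)

```text
time: 21.55
position: [0.5322, 0.2259, 0.1117]
orientation: [0.808, 3.036, 0.0]
force: [0.4, -0.7, -9.4]
width: 0.0436
gripper_force: 45.0
```

step_arm(
  series=[
    {"fingers": 35, "delta_pos": [0, 0, 0.02], "delta_rot": [0, 0, 0]},
    {"fingers": 35, "delta_pos": [0, 0, 0.01], "delta_rot": [0, 0, 0]},
    {"fingers": 75, "delta_pos": [0, 0, 0], "delta_rot": [0, 0, 0]},
    {"fingers": 75, "delta_pos": [0, 0, 0], "delta_rot": [0, 0, 0]},
    {"fingers": 75, "delta_pos": [0, 0, 0], "delta_rot": [0, 0, 0]},
    {"fingers": 75, "delta_pos": [0, 0, 0], "delta_rot": [0, 0, 0]},
    {"fingers": 87, "delta_pos": [0, 0, -0.4], "delta_rot": [0, 0, 0]},
    {"fingers": 87, "delta_pos": [0, 0, -0.8], "delta_rot": [0, 0, 0]},
    {"fingers": 87, "delta_pos": [0, 0, -0.9], "delta_rot": [0, 0, 0]},
    {"fingers": 87, "delta_pos": [0, 0, -0.9], "delta_rot": [0, 0, 0]},
    {"fingers": 87, "delta_pos": [0, 0, 0], "delta_rot": [0, 0, 0]},
    {"fingers": 87, "delta_pos": [0, 0, 0], "delta_rot": [0, 0, 0]},
  ],
)

```text
time: 23.05
position: [0.532, 0.2259, 0.2604]
orientation: [0.808, 3.035, -0.0]
force: [-1.2, -0.4, -0.4]
width: 0.0869
gripper_force: 0.0
```

```bash
python3 - <<'E'
from h import *
from plant import monitor,optics
s=monitor.observe();print(s["position"],yaw(s),s["force"])
p=snapw("w7");w=wcloud(p)
print("dome",rect(w,(.533,.225),.035,.135,.17),"sh",rect(w,(.533,.225),.04,.117,.17),"hold",rect(w,(.533,.225),.065,.09,.107))
m=np.hypot(w[...,0]-.533,w[...,1]-.225)<.003;print(np.nanmedian(w[m],0),np.nanmax(w[np.hypot(w[...,0]-.533,w[...,1]-.225)<.03][:,2]))
q=np.array([w[int(v),int(u)] for u,v in[]])
E
```

```text
[0.53200681 0.22590324 0.26043899] (np.float64(150.19878729322164), array([ 5.91874763e-04, -1.91378190e-04, -9.99999807e-01])) [-1.18575152 -0.3546353  -0.44740463]
dome {'c': (532.7, 225.7), 'wh': (42.9, 43.0), 'ang': 70.3, 'n': 2506, 'z': 152.3, 'mean': [530.8, 227.0]} sh {'c': (532.5, 225.8), 'wh': (43.8, 44.4), 'ang': 60.2, 'n': 3209, 'z': 151.0, 'mean': [528.2, 228.3]} hold {'c': (532.7, 225.3), 'wh': (76.4, 84.2), 'ang': 60.4, 'n': 4769, 'z': 101.2, 'mean': [526.1, 228.6]}
[0.532762   0.22493233 0.15612324] 0.3782054597104195
```

Dome home at (532.6,225.6) with its top at about 0.155. Now the dish.

step_arm(
  grip_force=15,
  series=[
    {"fingers": 87, "delta_pos": [-0.562, -0.752, 0], "delta_rot": [0, 0, 0]},
    {"fingers": 87, "delta_pos": [-0.562, -0.752, 0], "delta_rot": [0, 0, 0]},
    {"fingers": 87, "delta_pos": [-0.562, -0.752, 0], "delta_rot": [0, 0, 0]},
    {"fingers": 87, "delta_pos": [-0.562, -0.752, 0], "delta_rot": [0, 0, 0]},
    {"fingers": 87, "delta_pos": [-0.562, -0.752, 0], "delta_rot": [0, 0, 0]},
    {"fingers": 87, "delta_pos": [0, 0, 0.8], "delta_rot": [0, 0, 0]},
    {"fingers": 87, "delta_pos": [0, 0, 0.4], "delta_rot": [0, 0, 0]},
    {"fingers": 87, "delta_pos": [0, 0, 0], "delta_rot": [0, 0, 0]},
    {"fingers": 87, "delta_pos": [0, 0, 0], "delta_rot": [0, 0, 0]},
  ],
)

```text
time: 24.22
position: [0.561, -0.0061, 0.2011]
orientation: [0.806, 3.036, 0.001]
force: [-0.1, -0.6, 0.7]
width: 0.0871
gripper_force: 0.0
```

```bash
python3 - <<'E'
from h import *
from plant import monitor,optics
s=monitor.observe();print(s["position"],yaw(s))
p=snapw("w8");w=wcloud(p)
print("dish",rect(w,(.5605,-.007),.045,.068,.08),rect(w,(.5605,-.007),.045,.054,.08),"log",rect(w,(.5605,-.007),.06,.045,.053))
E
```

```text
[ 0.56097017 -0.00610991  0.20107031] (np.float64(150.2737860978492), array([ 1.04460371e-03,  1.93068826e-04, -9.99999436e-01]))
dish {'c': (561.0, -5.8), 'wh': (61.1, 60.4), 'ang': 58.9, 'n': 4398, 'z': 74.1, 'mean': [559.8, -5.1]} {'c': (560.1, -5.2), 'wh': (63.7, 62.7), 'ang': 59.3, 'n': 4859, 'z': 74.0, 'mean': [558.1, -4.2]} log {'c': (555.9, 5.4), 'wh': (95.4, 89.4), 'ang': 35.6, 'n': 4463, 'z': 51.5, 'mean': [548.1, 15.6]}
```

View pics/w8.png

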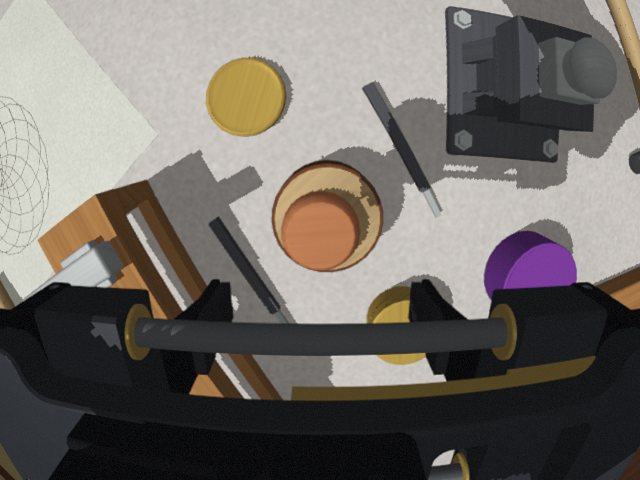

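The dish at (320,230) sits on the brown log, centred under the jaws, and the surroundings are clear. Dome stake and holder are at top right.

step_arm(
  series=[
    {"fingers": 87, "delta_pos": [0, 0, 0.8], "delta_rot": [0, 0, 0]},
    {"fingers": 87, "delta_pos": [0, 0, 0.8], "delta_rot": [0, 0, 0]},
    {"fingers": 87, "delta_pos": [0, 0, 0.7], "delta_rot": [0, 0, 0]},
    {"fingers": 87, "delta_pos": [0, 0, 0.35], "delta_rot": [0, 0, 0]},
    {"fingers": 87, "delta_pos": [0, 0, 0.1], "delta_rot": [0, 0, 0]},
    {"fingers": 87, "delta_pos": [0, 0, 0], "delta_rot": [0, 0, 0]},
  ],
)

```text
time: 25.02
position: [0.5613, -0.0069, 0.0636]
orientation: [0.807, 3.035, 0.0]
force: [0.8, -0.3, 0.2]
width: 0.0872
gripper_force: 0.0
```

step_arm(
  grip_force=15,
  series=[
    {"fingers": 55, "delta_pos": [0, 0, 0.03], "delta_rot": [0, 0, 0]},
    {"fingers": 55, "delta_pos": [0, 0, 0], "delta_rot": [0, 0, 0]},
    {"fingers": 55, "delta_pos": [0, 0, 0], "delta_rot": [0, 0, 0]},
    {"fingers": 55, "delta_pos": [0, 0, 0], "delta_rot": [0, 0, 0]},
    {"fingers": 55, "delta_pos": [0, 0, 0], "delta_rot": [0, 0, 0]},
    {"fingers": 55, "delta_pos": [0, 0, 0], "delta_rot": [0, 0, 0]},
  ],
)

```text
time: 25.78
position: [0.5608, -0.007, 0.0614]
orientation: [0.808, 3.035, 0.0]
force: [-0.3, -0.4, 4.9]
width: 0.0651
gripper_force: 15.1
```

step_arm(
  series=[
    {"fingers": 55, "delta_pos": [0, 0, -0.2], "delta_rot": [0, 0, 0]},
    {"fingers": 55, "delta_pos": [0, 0, -0.7], "delta_rot": [0, 0, 0]},
    {"fingers": 55, "delta_pos": [0, 0, -0.7], "delta_rot": [0, 0, 0]},
    {"fingers": 55, "delta_pos": [0, 0, -0.7], "delta_rot": [0, 0, 0]},
    {"fingers": 55, "delta_pos": [0, 0, -0.7], "delta_rot": [0, 0, 0]},
    {"fingers": 55, "delta_pos": [0, 0, -0.5], "delta_rot": [0, 0, 0]},
    {"fingers": 55, "delta_pos": [0.559, 0.751, 0], "delta_rot": [0, 0, 0]},
    {"fingers": 55, "delta_pos": [0.559, 0.751, 0], "delta_rot": [0, 0, 0]},
    {"fingers": 55, "delta_pos": [0.559, 0.751, 0], "delta_rot": [0, 0, 0]},
    {"fingers": 55, "delta_pos": [0.559, 0.751, 0], "delta_rot": [0, 0, 0]},
    {"fingers": 55, "delta_pos": [0.559, 0.751, 0], "delta_rot": [0, 0, 0]},
    {"fingers": 55, "delta_pos": [0, 0, 0], "delta_rot": [0, 0, 0]},
    {"fingers": 55, "delta_pos": [0, 0, 0], "delta_rot": [0, 0, 0]},
  ],
)

```text
time: 27.4
position: [0.5326, 0.2249, 0.236]
orientation: [-0.808, -3.036, 0.001]
force: [0.3, -1.0, -1.2]
width: 0.0655
gripper_force: 15.0
```

```bash
python3 - <<'E'
from h import *
from plant import monitor,optics
s=monitor.observe();print(s["position"],yaw(s),s["force"],s["width"])
p=snapw("w9");w=wcloud(p);z=s["position"][2]
for a,b in((-.02,.005),(.004,.02)):print("dish",rect(w,s["position"][:2],.045,z+a,z+b))
E
```

```text
[0.53256614 0.22486337 0.23598746] (np.float64(150.20801798764003), array([-3.25879158e-04, -6.21659276e-04, -9.99999754e-01])) [ 0.3125562  -1.00276785 -1.24484369] 0.06549385347954673
dish {'c': (521.9, 231.0), 'wh': (83.5, 41.3), 'ang': 60.4, 'n': 2013, 'z': 235.8, 'mean': [514.3, 235.2]}
dish {'c': (527.6, 223.0), 'wh': (71.7, 62.1), 'ang': 28.6, 'n': 10809, 'z': 248.5, 'mean': [523.7, 230.3]}
```

step_arm(
  series=[
    {"fingers": 55, "delta_pos": [0, 0.014, 0.6], "delta_rot": [0, 0, 0]},
    {"fingers": 55, "delta_pos": [0, 0, 0.6], "delta_rot": [0, 0, 0]},
    {"fingers": 55, "delta_pos": [0, 0, 0.3], "delta_rot": [0, 0, 0]},
    {"fingers": 55, "delta_pos": [0, 0, 0.15], "delta_rot": [0, 0, 0]},
    {"fingers": 55, "delta_pos": [0, 0, 0.05], "delta_rot": [0, 0, 0]},
    {"fingers": 55, "delta_pos": [0, 0, 0.02], "delta_rot": [0, 0, 0]},
    {"fingers": 55, "delta_pos": [0, 0, 0], "delta_rot": [0, 0, 0]},
  ],
)

```text
time: 28.32
position: [0.5332, 0.2261, 0.1506]
orientation: [0.808, 3.035, 0.001]
force: [0.4, -0.1, -1.1]
width: 0.0655
gripper_force: 15.0
```

step_arm(
  series=[
    {"fingers": 55, "delta_pos": [0, 0, 0.03], "delta_rot": [0, 0, 0]},
    {"fingers": 55, "delta_pos": [0, 0, 0.02], "delta_rot": [0, 0, 0]},
    {"fingers": 55, "delta_pos": [0, 0, 0.01], "delta_rot": [0, 0, 0]},
    {"fingers": 55, "delta_pos": [0, 0, 0], "delta_rot": [0, 0, 0]},
  ],
)

```text
time: 28.82
position: [0.5329, 0.2259, 0.147]
orientation: [0.808, 3.036, -0.0]
force: [-0.3, -0.3, -0.7]
width: 0.0652
gripper_force: 15.0
```

step_arm(
  series=[
    {"fingers": 55, "delta_pos": [0, 0, 0.015], "delta_rot": [0, 0, 0]},
    {"fingers": 55, "delta_pos": [0, 0, 0], "delta_rot": [0, 0, 0]},
  ],
)

```text
time: 29.08
position: [0.5331, 0.226, 0.1466]
orientation: [0.808, 3.035, 0.0]
force: [-1.1, -0.6, 2.5]
width: 0.0654
gripper_force: 15.0
```

Contact (force now pushes up). Release, then rise straight.

step_arm(
  series=[
    {"fingers": 75, "delta_pos": [0, 0, 0], "delta_rot": [0, 0, 0]},
    {"fingers": 87, "delta_pos": [0, 0, 0], "delta_rot": [0, 0, 0]},
    {"fingers": 87, "delta_pos": [0, 0, 0], "delta_rot": [0, 0, 0]},
    {"fingers": 87, "delta_pos": [0, 0, 0], "delta_rot": [0, 0, 0]},
    {"fingers": 87, "delta_pos": [0, 0, -0.2], "delta_rot": [0, 0, 0]},
    {"fingers": 87, "delta_pos": [0, 0, -0.5], "delta_rot": [0, 0, 0]},
    {"fingers": 87, "delta_pos": [0, 0, -0.8], "delta_rot": [0, 0, 0]},
    {"fingers": 87, "delta_pos": [0, 0, -0.8], "delta_rot": [0, 0, 0]},
    {"fingers": 87, "delta_pos": [0, 0, 0], "delta_rot": [0, 0, 0]},
    {"fingers": 87, "delta_pos": [0, 0, 0], "delta_rot": [0, 0, 0]},
    {"fingers": 87, "delta_pos": [0, 0, 0], "delta_rot": [0, 0, 0]},
  ],
)

```text
time: 30.45
position: [0.5326, 0.2256, 0.2603]
orientation: [-0.808, -3.035, 0.002]
force: [0.3, 0.2, -0.1]
width: 0.087
gripper_force: 0.0
```

```bash
python3 - <<'E'
from h import *
from plant import monitor,optics
s=monitor.observe();print(s["position"],yaw(s),s["force"],s["width"])
p=snapw("w10");w=wcloud(p)
print("dishtop",rect(w,(.533,.2255),.045,.153,.17))
m=(np.hypot(w[...,0]-.533,w[...,1]-.2255)<.022)&(w[...,2]<.18)
q=w[m];A=np.c_[q[:,:2]-[.533,.2255],np.ones(len(q))];print("plane",np.linalg.lstsq(A,q[:,2],rcond=None)[0])
print("shoulder",rect(w,(.533,.2255),.05,.117,.132),"bar",rect(w,(.484,-.184),.07,.135,.165))
E
```

```text
[0.53259724 0.22559748 0.26030796] (np.float64(150.19187438996715), array([-1.41147184e-03, -6.78496951e-04, -9.99998774e-01])) [ 0.29268255  0.16204793 -0.12373289] 0.08702448354821954
dishtop {'c': (532.7, 226.2), 'wh': (61.5, 60.7), 'ang': 58.5, 'n': 5249, 'z': 159.3, 'mean': [531.0, 227.1]}
plane [-0.01832307 -0.01996589  0.15953952]
shoulder None bar None
```

View pics/w10.png

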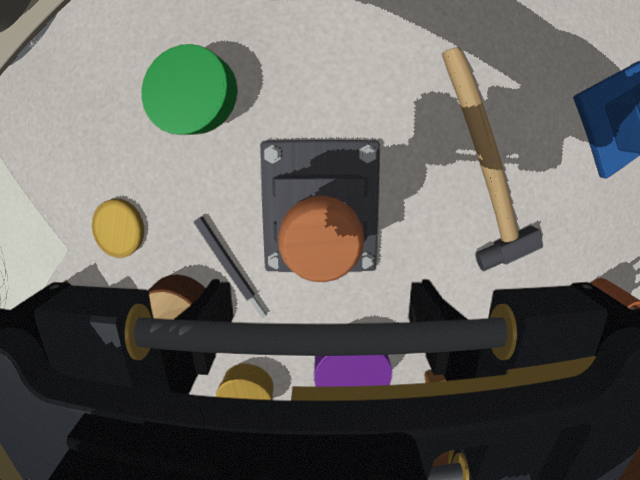

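The dish at (320,238) is centred on the dome at (532.7,226.2) mm, within 1 mm. It is level to about 1.6°, with its top at 159 mm as expected. The gripper is clear of everything, so I hand in.

```bash
python3 -c "
from plant import sign_off
print(sign_off())"
```

```text
the job is handed in; nothing more can be done
None
```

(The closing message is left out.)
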